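# Clamp the nameplate in the drilling jig

## Robot

A 7-joint arm with a two-finger parallel gripper is mounted at the origin on the work surface. World frame = base frame: x ahead of the robot, y to its left, z up, the work surface at z = 0. Lengths are in m, angles in rad, forces in N, time in s.
With the tool pointing down it reaches from about 0.425 to 0.95 m from the base axis. Payload 4.7 kg.
Tool frame: the origin (TCP) lies on the front face of the gripper's body, between the roots of the fingers; the fingertips stand 73 mm ahead of it and the grasp point (between the pads) lies 54 mm ahead of it (manip.grip_depth is the distance from the TCP to the grasp point, in m); z points along the fingers, y is the line along which they close (so a half turn about z gives the same grasp; the last joint's range is limited). The gripper opens to 85 mm and grips with 20 to 120 N. Pads are 22 mm wide; open, the fingers measure 114 mm over their backs; the gripper's body (76 mm by 85 mm) begins 54 mm behind the grasp point. The pads swing forward as they close: fully open they stand 13 mm farther back than shut.
Start: joints at [-1.224, 0.469, -0.049, 1.532, 0.024, 1.141, -0.082], TCP at [0.248, 0.628, 0.304] pointing down, gripper open.
Joint ranges: [-2.59, 2.59], [-0.33, 1.99], [-1.39, 1.29], [0.1, 2.45], [-1.04, 4.18], [0.21, 1.99], [-2.66, 2.66]. Speed limits (rad/s): [2.57, 2.57, 3.14, 3.14, 3.14, 3.14, 3.14].

## Interface

Orientations are given as a 3x3 rotation matrix whose columns are the frame's x, y, z axes.
In Python, from station import manip gives the robot as it stands. The module is installed in compiled form; this text tells all that it offers.
- The arm moves only by the shell command python3 -m handwheel 'ROWS' [OPENING] [FORCE]. ROWS is JSON, a list of rows, each an object of numbers: "x", "y", "z": the shift along the tool's x, y, z in m; "wx", "wy", "wz": the turn, a rotation vector about the tool's x, y, z in rad. In form: [{"x": .., "y": .., "z": .., "wx": .., "wy": .., "wz": ..}, ...]. A call has 1 to 20 rows; each row is the pose to reach, as a shift and turn from the pose commanded when the call began, along the tool's axes at that moment; what a row does not reach only later rows make up. A row lasts 1/12 s, in which the tool goes at most 41.7 mm and 7.16 degrees, less where a joint would pass 70% of its speed; a pose out of reach is approached as far as the arm can. A call with a gripper value outside its range is refused whole. OPENING is the opening, from 0 (shut) to 1 (fully open), set as the call begins (- or left out, the last holds). The fingers move at their own pace and stop on an object; FORCE is the grip in N (left out, the last holds). Time passes only in rows, so rows that repeat a pose let the fingers close. It gives the time, the measured TCP pose, the force, the opening and the grip force at its end, in the units of the state.
- manip.sense(): the state, without advancing time (a new reading comes with each control period).
- manip.read_camera(name): name is "scene" or "top"; returns a dict with "frame" (384x512x3 uint8, red, green, blue), "range_z" (384x512 float32, m along the optical axis (not along the pixel's ray), 0 where there is no reading), "intrinsics" (3x3 intrinsics, pixels), "distortion" ([k1, k2, p1, p2, k3] as OpenCV has them; the pictures are not rectified), "pose" (4x4, takes a point from camera to world coordinates). Camera axes: x right, y down, z forward; pixel columns grow to the right and rows downward; lengths in m; the calibration is good to about 2 mm. A picture is of the moment at which its call begins.
- manip.close_job(): hands the job in; it is judged then, once.
Trained networks look in the newest picture that a camera, given by its name, has taken for a name from the list of things; names that differ only in an ending like _2 or _b are one class to them, and where a whole thing is asked for, a point or a joint stands for the part that bears it (a point fixed in the world has none). Each returns a list of dicts, best first, with "p" (0 to 1); they miss things now and then, are a little off and sometimes report something else, mostly with a low value. They report only what shows in the picture. A call takes as long as a camera call. They do not tell look-alikes from the thing itself.
- manip.recognise(camera, label): "point" ([x, y, z] in m, in the coordinates of the camera as it stood for that picture, good to about 4 mm: the middle of the surface that is visible of it).
- manip.trace(camera, label): "region" (384x512 bool, what is visible of it).
The state is a dict: "time_s": time; "joints": joint angles; "qd": joint speeds; "joint_torque": joint torques, N m; "tool_pos": TCP position; "tool_rot": TCP orientation; "contact_force": force on the tool from outside, world axes, zero at the start; "moment": the same for the moment, N m; "opening": finger opening in m; "grip_force": force on a finger pad.
Only numpy, scipy, OpenCV 4.12 (cv2) and the standard library are available. Lean on these libraries where they do the work, as an engineer would, in place of code of your own. Each camera call takes 0.05 s, during which the arm holds its last target. There are 200 camera calls.

## Task

Clamp the brass nameplate down in the drilling jig, ready for its screw holes: push the swing strap round until it lies over the nameplate, right up against its stop pin, then press the cam lever all the way down so that the pad bears on the nameplate. Push gently with the fingers, gripping nothing; do not shift the nameplate, and leave the jar, padlock, bottle and brush where they are.

Things in the scene. Friction and masses are not known exactly. Their poses are not given: they have to be found in the camera images.
- jig: Drilling jig fixed to the bench: T-slotted aluminium plate 160 (x) by 280 (y) by 20 thick. Origin at the centre of its underside, on the bench; z up. In its frame: clamp post axis (vertical) at x 0, y +45; low steel fences, tops 23 above the bench, at the -y edge (y -81 to -95) and the -x end (x -51 to -65) of the nameplate; stop pin, 10 thick, top 54 above the bench, at x -18, y +6.
- strap (a joint): Angle of the swing clamp about its vertical post, rad. 0 = strap over the nameplate, against the stop pin, pointing along the jig's -y; it grows anticlockwise seen from above (1.57 = pointing along the jig's +x), end stop at 2.0. Starts swung away, between 1.0 and 1.75. It has a little friction (about 1.3 N at the pad's radius) and stays where it is left. The cam lever turns with it.
- post_axis (a point): Point on the vertical axis of the clamp post, 49 mm above the bench, at mid-thickness of the raised strap.
- strap_nose (a point): Point on the strap's top face straight above the pad, 100 mm out from the post axis. The strap is a dark steel bar 26 wide and 10 thick, round-ended, reaching 111 mm out from the post axis and 33 mm behind it. With the lever straight up its underside is 44 and its top 54 above the bench; the cam lowers it evenly as the lever goes down, by 6 in all. A nut of 17 diameter stands 6 above this point, round a spindle of 10 that the pad hangs from.
- pad: Rubber pad, 17 diameter, on a spring-cushioned spindle (about 4 N per mm) under the strap's nose. Origin at the centre of its underside: 28 above the bench with the lever straight up (4 clear of the nameplate), at least 26 at the start; with the lever down the strap presses it on the nameplate.
- cam_lever (a joint): Angle of the cam lever, rad. 0 = standing straight up above the post, 1.45 = fully down (about 7 degrees above level), where it points away from the nameplate, opposite to the strap's nose. Starts between 0 and 0.35, leaning a little away from the nose. Moves in the vertical plane through the strap's length; stays where it is left, and locks down by itself. Takes about 3 to 5 N at the grip.
- cam_pivot (a point): Pivot of the cam lever, on the post axis, 70 mm above the bench.
- lever_tip (a point): End of the lever, 95 mm from the pivot along its centre line. From 43 to 95 mm from the pivot it has a black grip 16 wide and 12 thick (thickness in the plane of its motion).
- nameplate: Loose brass door nameplate 100 by 50 by 4, lying on the jig against the fences, long side along the jig's x, centred under the clamped pad at the jig's x 0, y -55. Origin at the centre of its underside, 20 above the bench; top 24 above the bench. 0.12 to 0.24 kg.
- paste_jar: White jar with metal lid, 45 diameter, 42 high, standing on the jig's corner near x -55, y +110 of the jig. Origin at the centre of its underside. Leave it alone.
- padlock: Brass padlock standing upright, 50 by 24, 80 high with its shackle, on the bench beyond the nameplate end of the jig. Origin at the centre of its underside. Leave it alone.
- oil_bottle: White oil bottle, 48 diameter, 125 high, on the bench beyond the nameplate end of the jig. Origin at the centre of its underside. Leave it alone.
- chip_brush: Chip brush, 200 long, 42 wide and 20 high, lying on the bench along the jig's +x side. Origin at its middle, on the bench. Leave it alone.
Things that resemble listed ones, but are neither listed nor needed, are in the scene too. What is meant by the nameplate is not orange or red, and is the smaller of those in its own colour.

How it is judged:
By the outcome, as a careful person would: the job done as asked, in the order asked, and still so for the second after the job is handed in, with the robot touching nothing.
It also fails if it takes over 54 s, if anything falls off the work surface, if the arm or the gripper's body presses on something with over 40 N, if the wrist force passes 120 N, or if a joint passes its speed limit or range.

## Working session

There is one attempt and no reset: what is moved stays moved. The work goes in short steps, Python scripts to look and compute and a shell command to move; the robot and the scene stay as the last step left them, time stands still between calls to the robot, and variables do not carry over. Pictures are saved under pics/ and viewed, at most 10 in all, crops included, and the job is handed in when it is done.

```bash
mkdir -p pics; cat > h.py <<'E'
import numpy as np, cv2
from station import manip
def cam(n):
    return manip.read_camera(n)
def w(c,p): return (c["pose"]@np.r_[p,1])[:3]
def px(c,P):
    q=np.linalg.inv(c["pose"])@np.r_[P,1]
    return cv2.projectPoints(q[None,:3],np.zeros(3),np.zeros(3),c["intrinsics"],np.array(c["distortion"]))[0].ravel()
def cloud(c):
    h,wd=c["range_z"].shape
    u,v=np.meshgrid(np.arange(wd),np.arange(h))
    n=cv2.undistortPoints(np.stack([u,v],-1).reshape(-1,1,2).astype(np.float64),c["intrinsics"],np.array(c["distortion"])).reshape(h,wd,2)
    z=c["range_z"][...,None]
    p=np.concatenate([n*z,z],-1)
    return p@c["pose"][:3,:3].T+c["pose"][:3,3]
E
python3 - <<'E'
from h import *
for n in ("scene","top"):
    c=cam(n); cv2.imwrite(f"pics/{n}0.png",c["frame"][...,::-1])
    print(n,c["pose"].round(3).tolist())
    for l in ["jig","strap","post_axis","strap_nose","pad","cam_lever","lever_tip","nameplate","paste_jar","padlock","oil_bottle","chip_brush"]:
        for r in manip.recognise(n,l)[:4]:
            P=w(c,r["point"]); print(l,round(r["p"],2),P.round(3),px(c,P).round())
s=manip.sense(); print(s["tool_pos"],s["tool_rot"],s["contact_force"])
E
```

```text
scene [[0.308, 0.556, -0.772, 1.23], [0.951, -0.17, 0.257, -0.278], [0.012, -0.814, -0.581, 0.64], [0.0, 0.0, 0.0, 1.0]]
jig 0.81 [0.565 0.063 0.015] [312. 226.]
strap 0.86 [0.553 0.098 0.057] [325. 206.]
post_axis 0.72 [0.548 0.098 0.054] [324. 205.]
strap_nose 0.92 [0.598 0.095 0.05 ] [333. 220.]
pad 0.47 [0.64  0.091 0.035] [339. 238.]
cam_lever 0.72 [0.536 0.106 0.111] [328. 181.]
cam_lever 0.27 [0.551 0.096 0.06 ] [324. 204.]
lever_tip 0.92 [0.539 0.106 0.106] [328. 184.]
nameplate 0.96 [0.551 0.005 0.018] [286. 226.]
nameplate 0.86 [ 0.385 -0.192  0.004] [187. 204.]
nameplate 0.77 [ 0.661 -0.279  0.006] [168. 294.]
nameplate 0.73 [0.361 0.136 0.005] [307. 177.]
paste_jar 0.5 [0.486 0.164 0.054] [338. 186.]
padlock 0.98 [ 0.624 -0.143  0.034] [230. 256.]
oil_bottle 0.84 [ 0.539 -0.145  0.067] [219. 219.]
oil_bottle 0.23 [0.564 0.062 0.016] [311. 226.]
chip_brush 0.96 [0.703 0.052 0.019] [334. 268.]
top [[-0.003, -0.99, 0.139, 0.433], [-1.0, 0.002, -0.002, -0.038], [0.001, -0.139, -0.99, 1.017], [0.0, 0.0, 0.0, 1.0]]
jig 0.6 [0.543 0.071 0.019] [210. 200.]
strap 0.56 [0.566 0.103
[... 268 characters left out ...]
.94 [0.547 0.002 0.026] [240. 198.]
nameplate 0.82 [ 0.375 -0.178  0.006] [319. 274.]
nameplate 0.76 [0.351 0.138 0.006] [180. 285.]
nameplate 0.57 [ 0.651 -0.278  0.005] [359. 155.]
paste_jar 0.69 [0.566 0.099 0.058] [196. 188.]
paste_jar 0.56 [0.47  0.154 0.062] [170. 231.]
padlock 0.7 [ 0.605 -0.137  0.039] [301. 172.]
oil_bottle 0.57 [ 0.519 -0.134  0.088] [303. 208.]
chip_brush 0.69 [ 0.606 -0.136  0.04 ] [301. 172.]
chip_brush 0.67 [0.691 0.06  0.016] [216. 138.]
[0.24770906 0.62791174 0.30394712] [[-9.30223028e-01  3.66994712e-01  1.20196657e-05]
 [ 3.66994711e-01  9.30223022e-01  1.07769059e-04]
 [ 2.83697049e-05  1.04660414e-04 -9.99999994e-01]] [-0.19777813 -0.02187402 -0.01175992]
```

```bash
python3 - <<'E'
import cv2,numpy as np
a=cv2.imread("pics/top0.png");b=cv2.imread("pics/scene0.png")
cv2.imwrite("pics/c1.png",cv2.resize(a[110:260,130:330],None,fx=4,fy=4,interpolation=cv2.INTER_CUBIC))
cv2.imwrite("pics/c2.png",cv2.resize(b[140:290,200:400],None,fx=4,fy=4,interpolation=cv2.INTER_CUBIC))
E
```

```text
(no output)
```

View pics/c1.png

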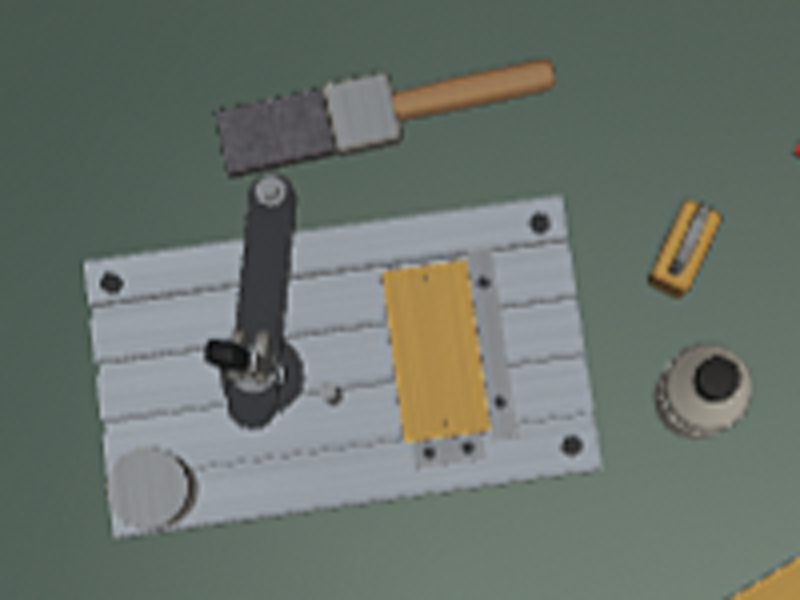

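View pics/c2.png

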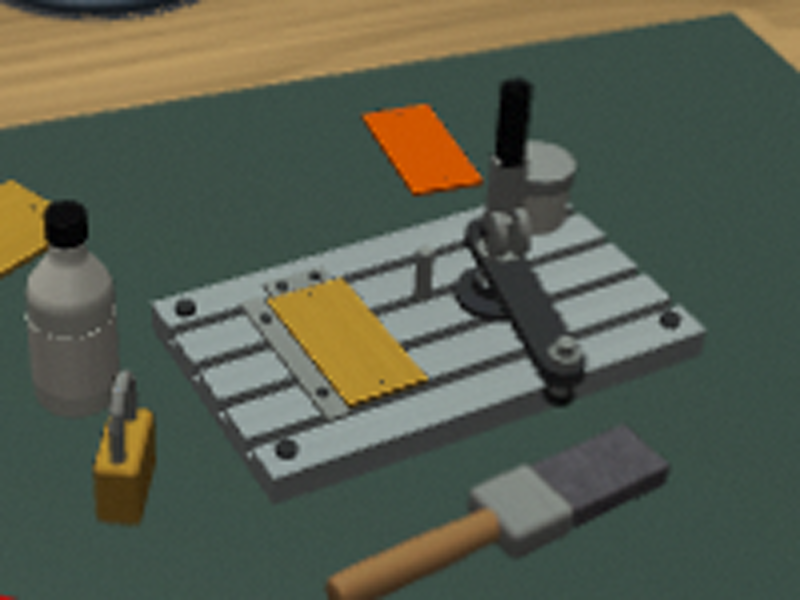

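View pics/scene0.png

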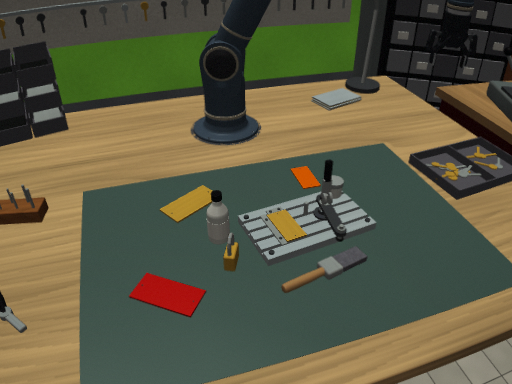

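The chosen nameplate is the brass one in the jig (scene 286,226; top 240,198). Its look-alikes are the larger brass plate (187,204), the orange one (307,177) and the red one (168,294). The crops show the strap pointing out along jig +x, with its nut at crop 1 (270,190). The stop pin is at (332,393), and the lever is almost upright, leaning away from the nose.

```bash
cat >> h.py <<'E'
def rect(P,lo,hi,ctr,r):
    m=(P[...,2]>lo)&(P[...,2]<hi)&(np.hypot(P[...,0]-ctr[0],P[...,1]-ctr[1])<r)
    q=P[m][:,:2].astype(np.float32)
    return cv2.minAreaRect(q*1000), P[m][:,2].mean(), m
E
python3 - <<'E'
from h import *
for n in ("scene","top"):
    c=cam(n);P=cloud(c)
    print(n,"bench",np.median(P[(abs(P[...,2])<.015)&(P[...,0]>.45)&(P[...,0]<.75)&(abs(P[...,1])<.3)][:,2]))
    print("jig",rect(P,.013,.026,(.55,.06),.18)[:2])
    for l in ["jig","nameplate","strap","cam_lever","strap_nose"]:
        for r in manip.trace(n,l)[:1]:
            m=r["region"]&(P[...,2]>-.01)&(c["range_z"]>0); q=P[m]
            print(l,round(r["p"],2),m.sum(),cv2.minAreaRect((q[:,:2]*1000).astype(np.float32)),np.percentile(q[:,2],[5,50,95]).round(4))
E
```

```text
scene bench -0.0004311817665174633
jig (((583.888671875, 66.33561706542969), (250.69081115722656, 283.00506591796875), 8.070612907409668), np.float64(0.018739630048707878))
jig 0.86 5721 ((508.7013854980469, 114.56036376953125), (256.69586181640625, 448.207275390625), 30.780548095703125) [0.0047 0.0185 0.0837]
nameplate 0.8 650 ((547.3535766601562, 8.756267547607422), (104.7210922241211, 57.905696868896484), 9.131559371948242) [0.0206 0.0225 0.0244]
strap 0.82 948 ((458.4745788574219, 148.41151428222656), (61.48371505737305, 391.26385498046875), 68.02572631835938) [0.0313 0.0549 0.1527]
cam_lever 0.94 364 ((541.5328979492188, 102.55733489990234), (21.370059967041016, 29.7347412109375), 88.87340545654297) [0.0667 0.1032 0.161 ]
strap_nose 0.67 434 ((580.2601318359375, 104.1906509399414), (34.30936050415039, 132.1455078125), 86.20851135253906) [0.0362 0.0522 0.059 ]
top bench 0.0015168332377988314
jig (((584.9912109375, 66.54803466796875), (248.991455078125, 281.0544128417969), 7.911849021911621), np.float64(0.020635749118718523))
jig 0.74 176 ((540.8536987304688, 110.83731842041016), (39.80038833618164, 28.483951568603516), 80.5067138671875) [0.0554 0.095  0.1663]
nameplate 0.96 918 ((548.1756591796875, 4.115821838378906), (101.61922454833984, 50.55058288574219), 8.814119338989258) [0.0214 0.0243 0.0273]
strap 0.79 809 ((574.73779296875, 107.68985748291016), (40.22112274169922, 141.3544921875), 84.52949523925781) [0.0496 0.0551 0.1629]
cam_lever 0.67 166 ((539.8729248046875, 108.43197631835938), (34.34476852416992, 27.8170223236084), 85.31900787353516) [0.0564 0.095  0.1664]
strap_nose 0.66 533 ((573.2535400390625, 100.81781768798828), (25.684513092041016, 139.0579833984375), 86.04191589355469) [0.0511 0.0546 0.0615]
```

```bash
cat >> h.py <<'E'
POST=np.array([.535,.104]); YAW=np.radians(8)
def togo(xyz,ydeg):
    "shift+turn in tool axes to TCP xyz with tool y axis at world angle ydeg, tool down"
    from scipy.spatial.transform import Rotation as R
    s=manip.sense(); T=np.array(s["tool_rot"]); a=np.radians(ydeg)
    y=np.array([np.cos(a),np.sin(a),0]); z=np.array([0,0,-1.]); D=np.c_[np.cross(y,z),y,z]
    print("shift",(T.T@(np.array(xyz)-s["tool_pos"])).round(4),"rot",R.from_matrix(T.T@D).as_rotvec().round(3),"t",s["time_s"])
E
python3 -c "
from h import *
togo([.6196,.1405,.22],96)"
```

```text
shift [-0.5248 -0.317   0.0839] rot [ 0.   -0.   -0.48] t 1.9
```

```bash
R='{"x":-0.525,"y":-0.317,"z":0.084,"wz":-0.48}'; python3 -m handwheel '[{"x":-0.525,"y":-0.317,"z":0.084,"wz":-0.48},{"x":-0.525,"y":-0.317,"z":0.084,"wz":-0.48},{"x":-0.525,"y":-0.317,"z":0.084,"wz":-0.48},{"x":-0.525,"y":-0.317,"z":0.084,"wz":-0.48},{"x":-0.525,"y":-0.317,"z":0.084,"wz":-0.48},{"x":-0.525,"y":-0.317,"z":0.084,"wz":-0.48},{"x":-0.525,"y":-0.317,"z":0.084,"wz":-0.48},{"x":-0.525,"y":-0.317,"z":0.084,"wz":-0.48},{"x":-0.525,"y":-0.317,"z":0.084,"wz":-0.48},{"x":-0.525,"y":-0.317,"z":0.084,"wz":-0.48},{"x":-0.525,"y":-0.317,"z":0.084,"wz":-0.48},{"x":-0.525,"y":-0.317,"z":0.084,"wz":-0.48},{"x":-0.525,"y":-0.317,"z":0.084,"wz":-0.48},{"x":-0.525,"y":-0.317,"z":0.084,"wz":-0.48},{"x":-0.525,"y":-0.317,"z":0.084,"wz":-0.48},{"x":-0.525,"y":-0.317,"z":0.084,"wz":-0.48},{"x":-0.525,"y":-0.317,"z":0.084,"wz":-0.48},{"x":-0.525,"y":-0.317,"z":0.084,"wz":-0.48},{"x":-0.525,"y":-0.317,"z":0.084,"wz":-0.48},{"x":-0.525,"y":-0.317,"z":0.084,"wz":-0.48}]' 0 20
python3 - <<'E'
from h import *
togo([.6196,.1405,.22],96)
c=cam("scene");P=cloud(c)
t=manip.sense()["tool_pos"]
m=(np.hypot(P[...,0]-t[0],P[...,1]-t[1])<.05)&(P[...,2]>.08)&(P[...,2]<.22)
print(np.percentile(P[m],[1,5,50,95,99],axis=0).round(3), m.sum())
u=px(c,[*t[:2],t[2]-.073]); print(u)
y,x=np.array(px(c,t)).astype(int)[::-1]
cv2.imwrite("pics/s1.png",cv2.resize(c["frame"][max(0,y-80):y+110,x-125:x+125,::-1],None,fx=3,fy=3,interpolation=cv2.INTER_CUBIC)); print(x-125,max(0,y-80))
E
```

```text
shift [-0.5248 -0.317   0.0839] rot [ 0.   -0.   -0.48] t 1.9$[0]: bad value
Traceback (most recent call last):
IndexError: index -1 is out of bounds for axis 0 with size 0
```

Nothing moved, because the row format was refused. I'll try with all six keys given.

```bash
python3 -m handwheel '[{"x":-0.03,"y":-0.02,"z":0.005,"wx":0,"wy":0,"wz":-0.03}]' 0 20
```

```text
time_s: 2.03
tool_pos: [0.2619, 0.6038, 0.2995]
tool_rot: [[-0.945, 0.328, -0.004], [0.328, 0.945, 0.007], [0.006, 0.005, -1.0]]
contact_force: [-0.9, 2.0, -0.1]
opening: 0.0755
grip_force: 0.0
```

```bash
python3 -m handwheel '[{"x":-0.03,"y":-0.02,"z":0.005,"wx":0,"wy":0,"wz":-0.03},{"x":-0.06,"y":-0.04,"z":0.01,"wx":0,"wy":0,"wz":-0.06},{"x":-0.09,"y":-0.06,"z":0.015,"wx":0,"wy":0,"wz":-0.09},{"x":-0.12,"y":-0.08,"z":0.02,"wx":0,"wy":0,"wz":-0.12},{"x":-0.15,"y":-0.10,"z":0.025,"wx":0,"wy":0,"wz":-0.15},{"x":-0.18,"y":-0.12,"z":0.03,"wx":0,"wy":0,"wz":-0.18},{"x":-0.21,"y":-0.14,"z":0.035,"wx":0,"wy":0,"wz":-0.2},{"x":-0.24,"y":-0.155,"z":0.04,"wx":0,"wy":0,"wz":-0.23},{"x":-0.27,"y":-0.175,"z":0.045,"wx":0,"wy":0,"wz":-0.26},{"x":-0.30,"y":-0.195,"z":0.05,"wx":0,"wy":0,"wz":-0.29},{"x":-0.33,"y":-0.21,"z":0.055,"wx":0,"wy":0,"wz":-0.32},{"x":-0.36,"y":-0.23,"z":0.06,"wx":0,"wy":0,"wz":-0.35},{"x":-0.39,"y":-0.25,"z":0.065,"wx":0,"wy":0,"wz":-0.38},{"x":-0.42,"y":-0.27,"z":0.07,"wx":0,"wy":0,"wz":-0.4},{"x":-0.45,"y":-0.29,"z":0.075,"wx":0,"wy":0,"wz":-0.43},{"x":-0.486,"y":-0.312,"z":0.079,"wx":0,"wy":0,"wz":-0.45},{"x":-0.486,"y":-0.312,"z":0.079,"wx":0,"wy":0,"wz":-0.45},{"x":-0.486,"y":-0.312,"z":0.079,"wx":0,"wy":0,"wz":-0.45}]' 0 20
python3 - <<'E'
from h import *
togo([.6196,.1405,.22],96)
c=cam("scene");P=cloud(c)
t=manip.sense()["tool_pos"]
m=(np.hypot(P[...,0]-t[0],P[...,1]-t[1])<.05)&(P[...,2]>.08)&(P[...,2]<.22)
print(m.sum(),np.percentile(P[m],[1,5,50,95,99],axis=0).round(3))
u=px(c,[*t[:2],t[2]-.073]); print(u)
x,y=px(c,t).astype(int); y0=max(0,y-80)
cv2.imwrite("pics/s1.png",cv2.resize(c["frame"][y0:y0+190,x-125:x+125,::-1],None,fx=3,fy=3,interpolation=cv2.INTER_CUBIC)); print(x-125,y0)
E
```

```text
time_s: 3.53
tool_pos: [0.6212, 0.1362, 0.2194]
tool_rot: [[-0.995, -0.097, 0.0], [-0.097, 0.995, -0.002], [0.0, -0.002, -1.0]]
contact_force: [0.0, 0.7, 0.2]
opening: 0.0002
grip_force: 0.0
shift [ 0.0012  0.0045 -0.0006] rot [-0.002 -0.    -0.007] t 3.5333
663 [[0.611 0.094 0.15 ]
 [0.616 0.101 0.156]
 [0.631 0.13  0.198]
 [0.638 0.173 0.218]
 [0.639 0.181 0.22 ]]
[361.47706372 186.53859418]
241 75
```

View pics/s1.png

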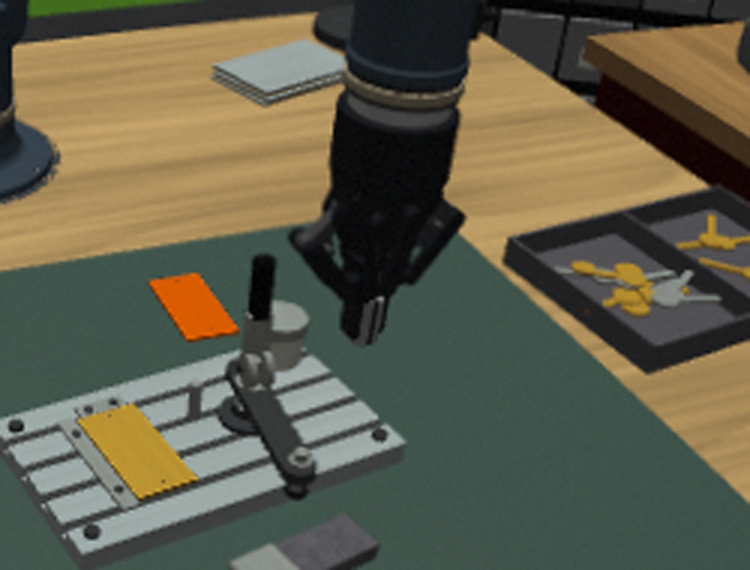

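The closed fingertips are at crop (360,336), where the projection puts them, so the 73 mm reach holds when shut. They are well clear of strap and lever, so I'll go down beside the strap.

```bash
python3 -m handwheel '[{"x":0.001,"y":0.004,"z":0.025,"wx":0,"wy":0,"wz":0},{"x":0.001,"y":0.004,"z":0.05,"wx":0,"wy":0,"wz":0},{"x":0.001,"y":0.004,"z":0.075,"wx":0,"wy":0,"wz":0},{"x":0.001,"y":0.004,"z":0.095,"wx":0,"wy":0,"wz":0},{"x":0.001,"y":0.004,"z":0.105,"wx":0,"wy":0,"wz":0},{"x":0.001,"y":0.004,"z":0.11,"wx":0,"wy":0,"wz":0},{"x":0.001,"y":0.004,"z":0.11,"wx":0,"wy":0,"wz":0}]'
python3 - <<'E'
from h import *
togo([.6196,.1405,.109],96)
for d in range(3,61,3):
    a=np.radians(d);c,s=np.cos(a),np.sin(a); print(d,round(a,3),round(.088-.088*c-.0275*s,4),round(-.0275-.088*s+.0275*c,4))
E
```

```text
time_s: 4.17
tool_pos: [0.6177, 0.1451, 0.1094]
tool_rot: [[-0.994, -0.106, -0.001], [-0.106, 0.994, 0.0], [0.001, 0.0, -1.0]]
contact_force: [0.6, 0.1, 0.3]
opening: -0.0
grip_force: 0.0
shift [-0.0014 -0.0047  0.0004] rot [ 0.    -0.001  0.001] t 4.1667
3 0.052 -0.0013 -0.0046
6 0.105 -0.0024 -0.0093
9 0.157 -0.0032 -0.0141
12 0.209 -0.0038 -0.0189
15 0.262 -0.0041 -0.0237
18 0.314 -0.0042 -0.0285
21 0.367 -0.004 -0.0334
24 0.419 -0.0036 -0.0382
27 0.471 -0.0029 -0.0429
30 0.524 -0.002 -0.0477
33 0.576 -0.0008 -0.0524
36 0.628 0.0006 -0.057
39 0.681 0.0023 -0.0615
42 0.733 0.0042 -0.0659
45 0.785 0.0063 -0.0703
48 0.838 0.0087 -0.0745
51 0.89 0.0112 -0.0786
54 0.942 0.014 -0.0825
57 0.995 0.017 -0.0863
60 1.047 0.0202 -0.09
```

```bash
python3 -m handwheel '[{"x":-0.002,"y":-0.009,"z":0,"wx":0,"wy":0,"wz":0.052},{"x":-0.003,"y":-0.014,"z":0,"wx":0,"wy":0,"wz":0.105},{"x":-0.004,"y":-0.019,"z":0,"wx":0,"wy":0,"wz":0.157},{"x":-0.005,"y":-0.024,"z":0,"wx":0,"wy":0,"wz":0.209},{"x":-0.005,"y":-0.028,"z":0,"wx":0,"wy":0,"wz":0.262},{"x":-0.005,"y":-0.033,"z":0,"wx":0,"wy":0,"wz":0.314},{"x":-0.005,"y":-0.038,"z":0,"wx":0,"wy":0,"wz":0.367},{"x":-0.005,"y":-0.043,"z":0,"wx":0,"wy":0,"wz":0.419},{"x":-0.004,"y":-0.048,"z":0,"wx":0,"wy":0,"wz":0.471},{"x":-0.003,"y":-0.052,"z":0,"wx":0,"wy":0,"wz":0.524},{"x":-0.002,"y":-0.057,"z":0,"wx":0,"wy":0,"wz":0.576},{"x":0,"y":-0.061,"z":0,"wx":0,"wy":0,"wz":0.628},{"x":0.001,"y":-0.066,"z":0,"wx":0,"wy":0,"wz":0.681},{"x":0.003,"y":-0.07,"z":0,"wx":0,"wy":0,"wz":0.733},{"x":0.005,"y":-0.074,"z":0,"wx":0,"wy":0,"wz":0.785},{"x":0.005,"y":-0.074,"z":0,"wx":0,"wy":0,"wz":0.785}]'
python3 - <<'E'
from h import *
v=np.radians(6-45);p=POST+.088*np.array([np.cos(v),np.sin(v)])+.0275*np.array([-np.sin(v),np.cos(v)])
togo([*p,.109],96-45)
c=cam("top"); cv2.imwrite("pics/t2.png",cv2.resize(c["frame"][110:260,130:330,::-1],None,fx=4,fy=4,interpolation=cv2.INTER_CUBIC))
E
```

```text
time_s: 5.5
tool_pos: [0.622, 0.07, 0.1118]
tool_rot: [[-0.776, 0.63, 0.003], [0.63, 0.776, 0.001], [-0.002, 0.003, -1.0]]
contact_force: [0.7, -0.5, -0.0]
opening: -0.0
grip_force: 0.4
shift [ 0.001  -0.0008  0.0028] rot [ 0.003  0.002 -0.001] t 5.5
```

View pics/t2.png

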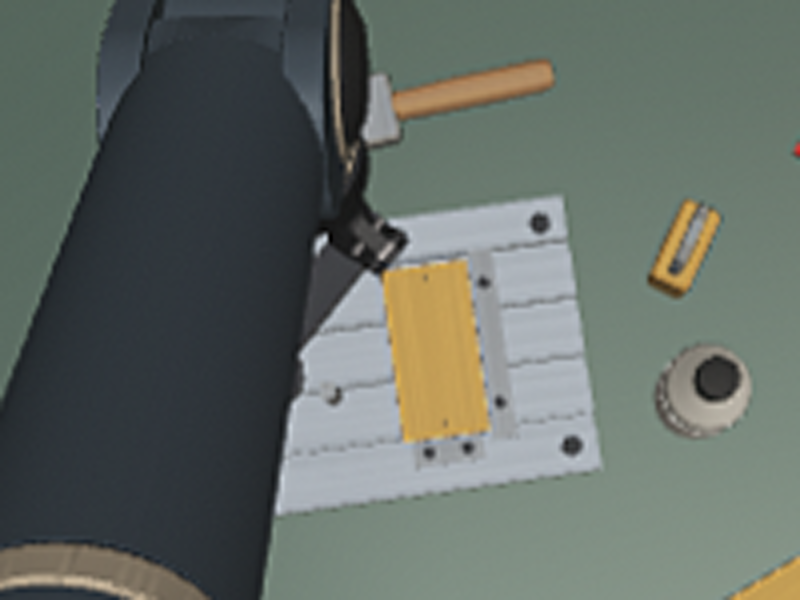

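The strap has followed to about 45° and the finger is on its outer side at (370,240); the nameplate is untouched. I'll keep going and slow down near the pin.

```bash
python3 -m handwheel '[{"x":-0.001,"y":-0.005,"z":0,"wx":0,"wy":0,"wz":0.052},{"x":-0.002,"y":-0.009,"z":0,"wx":0,"wy":0,"wz":0.105},{"x":-0.003,"y":-0.014,"z":0,"wx":0,"wy":0,"wz":0.157},{"x":-0.004,"y":-0.019,"z":0,"wx":0,"wy":0,"wz":0.209},{"x":-0.004,"y":-0.024,"z":0,"wx":0,"wy":0,"wz":0.262},{"x":-0.004,"y":-0.0285,"z":0,"wx":0,"wy":0,"wz":0.314},{"x":-0.004,"y":-0.033,"z":0,"wx":0,"wy":0,"wz":0.367},{"x":-0.004,"y":-0.038,"z":0,"wx":0,"wy":0,"wz":0.419},{"x":-0.003,"y":-0.043,"z":0,"wx":0,"wy":0,"wz":0.471},{"x":-0.002,"y":-0.048,"z":0,"wx":0,"wy":0,"wz":0.524},{"x":-0.001,"y":-0.052,"z":0,"wx":0,"wy":0,"wz":0.576},{"x":0,"y":-0.0545,"z":0,"wx":0,"wy":0,"wz":0.602},{"x":0.001,"y":-0.057,"z":0,"wx":0,"wy":0,"wz":0.628},{"x":0.001,"y":-0.059,"z":0,"wx":0,"wy":0,"wz":0.654},{"x":0.002,"y":-0.0615,"z":0,"wx":0,"wy":0,"wz":0.681},{"x":0.002,"y":-0.0615,"z":0,"wx":0,"wy":0,"wz":0.681},{"x":0.002,"y":-0.0615,"z":0,"wx":0,"wy":0,"wz":0.681}]'
python3 - <<'E'
from h import *
v=np.radians(-82);p=POST+.088*np.array([np.cos(v),np.sin(v)])+.0275*np.array([-np.sin(v),np.cos(v)])
togo([*p,.109],8)
E
```

```text
time_s: 6.97
tool_pos: [0.5806, 0.0235, 0.1098]
tool_rot: [[-0.208, 0.978, -0.001], [0.978, 0.208, 0.0], [0.0, -0.001, -1.0]]
contact_force: [0.3, -0.7, 1.2]
opening: 0.0004
grip_force: 0.3
shift [-0.0014 -0.0065  0.0008] rot [-0.001 -0.     0.07 ] t 6.9667
```

Now small steps along tool −y, with the last of the turn, watching the force.

```bash
python3 -m handwheel '[{"x":0,"y":-0.0015,"z":0,"wx":0,"wy":0,"wz":0.02},{"x":0,"y":-0.003,"z":0,"wx":0,"wy":0,"wz":0.04},{"x":0,"y":-0.0045,"z":0,"wx":0,"wy":0,"wz":0.06},{"x":0,"y":-0.006,"z":0,"wx":0,"wy":0,"wz":0.07},{"x":0,"y":-0.006,"z":0,"wx":0,"wy":0,"wz":0.07}]'
python3 -c "
from h import *
c=cam('scene');P=cloud(c)
for l in ['strap','strap_nose']:
  for r in manip.trace('scene',l)[:2]:
    m=r['region']&(P[...,2]>.044)&(P[...,2]<.066);print(l,r['p'],m.sum(),cv2.minAreaRect((P[m][:,:2]*1000).astype(np.float32)))
cv2.imwrite('pics/s3.png',cv2.resize(c['frame'][140:290,200:400,::-1],None,fx=4,fy=4,interpolation=cv2.INTER_CUBIC))"
```

```text
time_s: 7.38
tool_pos: [0.5745, 0.0218, 0.1098]
tool_rot: [[-0.138, 0.99, -0.001], [0.99, 0.138, -0.0], [-0.0, -0.001, -1.0]]
contact_force: [1.7, -1.2, -0.5]
opening: -0.0003
grip_force: 0.5
strap 0.67 248 ((541.0958862304688, 66.33231353759766), (30.10135841369629, 143.90908813476562), 8.379135131835938)
strap_nose 0.76 197 ((544.0377197265625, 66.765625), (24.15422248840332, 143.90908813476562), 8.379135131835938)
```

View pics/s3.png

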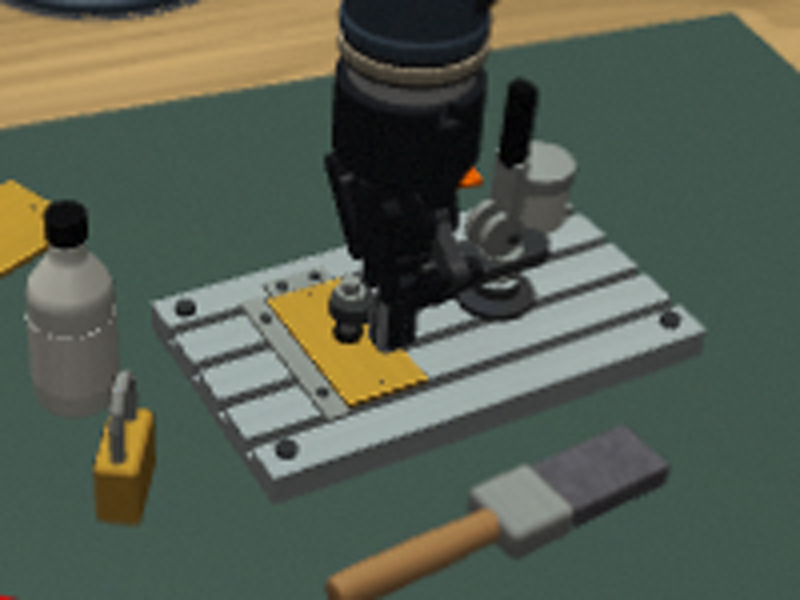

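The strap is over the nameplate (nut at (350,300)) at about 8.4°, in line with the jig. I'll press on in 1 mm steps until the pin pushes back.

```bash
for k in 1 2; do python3 -m handwheel '[{"x":0,"y":-0.001,"z":0,"wx":0,"wy":0,"wz":0},{"x":0,"y":-0.001,"z":0,"wx":0,"wy":0,"wz":0}]' | egrep 'pos|force'; done
```

```text
tool_pos: [0.5739, 0.022, 0.1098]
contact_force: [0.6, -0.3, 0.3]
grip_force: 0.6
tool_pos: [0.5729, 0.0217, 0.1099]
contact_force: [2.2, -0.1, 0.2]
grip_force: 0.7
```

```bash
for k in 1 2 3; do python3 -m handwheel '[{"x":0,"y":-0.001,"z":0,"wx":0,"wy":0,"wz":0},{"x":0,"y":-0.001,"z":0,"wx":0,"wy":0,"wz":0}]' | egrep 'pos|force'; done
```

```text
tool_pos: [0.572, 0.0215, 0.1099]
contact_force: [2.7, -0.8, -1.1]
grip_force: 0.9
tool_pos: [0.5716, 0.0215, 0.1101]
contact_force: [4.8, -0.6, -0.9]
grip_force: 1.6
tool_pos: [0.5712, 0.0214, 0.1103]
contact_force: [5.5, -0.1, -1.7]
grip_force: 2.5
```

```bash
for k in 1 2; do python3 -m handwheel '[{"x":0,"y":-0.001,"z":0,"wx":0,"wy":0,"wz":0},{"x":0,"y":-0.001,"z":0,"wx":0,"wy":0,"wz":0}]' | egrep 'pos|force'; done
python3 -c "
from h import *
for n in ('scene',):
  c=cam(n);P=cloud(c)
  for r in manip.trace(n,'cam_lever')[:1]:
    m=r['region']&(P[...,2]>.07); q=P[m]; q=q[np.hypot(*(q[:,:2]-POST).T)<.06]
    print(r['p'],len(q))
    for a,b in ((.08,.1),(.1,.12),(.12,.14),(.14,.16),(.155,.175)):
      k=q[(q[:,2]>a)&(q[:,2]<b)]; print(a,len(k),np.median(k,0).round(4) if len(k) else '')
    print('max',q.max(0))"
```

```text
tool_pos: [0.5708, 0.0214, 0.1104]
contact_force: [6.0, -0.3, -3.1]
grip_force: 3.1
tool_pos: [0.5704, 0.0213, 0.1106]
contact_force: [8.5, -0.3, -3.9]
grip_force: 3.7
0.82 358
0.08 82 [0.5409 0.101  0.0869]
0.1 62 [0.5408 0.1027 0.1092]
0.12 59 [0.5405 0.1029 0.1297]
0.14 62 [0.5403 0.1038 0.1505]
0.155 41 [0.5373 0.106  0.1616]
max [0.548097   0.11463107 0.16568319]
```

The strap is against the pin: 8.5 N with almost no movement. I'll back off, lift, and line up on the nose side of the lever.

```bash
python3 -m handwheel '[{"x":0,"y":0.01,"z":0,"wx":0,"wy":0,"wz":0},{"x":0,"y":0.025,"z":0,"wx":0,"wy":0,"wz":0},{"x":0,"y":0.025,"z":0,"wx":0,"wy":0,"wz":0},{"x":0,"y":0.025,"z":-0.03,"wx":0,"wy":0,"wz":0},{"x":0,"y":0.025,"z":-0.06,"wx":0,"wy":0,"wz":0},{"x":0,"y":0.025,"z":-0.09,"wx":0,"wy":0,"wz":0},{"x":0,"y":0.025,"z":-0.11,"wx":0,"wy":0,"wz":0},{"x":0,"y":0.025,"z":-0.11,"wx":0,"wy":0,"wz":0}]'
python3 -c "
from h import *
togo([.541,.062,.218],8)"
```

```text
time_s: 9.47
tool_pos: [0.5938, 0.0243, 0.2239]
tool_rot: [[-0.138, 0.99, 0.005], [0.99, 0.138, 0.002], [0.001, 0.005, -1.0]]
contact_force: [0.9, -0.1, -0.1]
opening: 0.0003
grip_force: 0.0
shift [ 0.0447 -0.0471  0.0057] rot [ 0.005 -0.001 -0.001] t 9.4667
```

```bash
python3 -m handwheel '[{"x":0,"y":-0.02,"z":0.003,"wx":0,"wy":0,"wz":0},{"x":0.01,"y":-0.04,"z":0.006,"wx":0,"wy":0,"wz":0},{"x":0.025,"y":-0.047,"z":0.006,"wx":0,"wy":0,"wz":0},{"x":0.04,"y":-0.047,"z":0.006,"wx":0,"wy":0,"wz":0},{"x":0.04,"y":-0.047,"z":0.006,"wx":0,"wy":0,"wz":0}]'
python3 -c "
from h import *
togo([.541,.062,.218],8)
c=cam('scene')
cv2.imwrite('pics/s4.png',cv2.resize(c['frame'][110:260,230:430,::-1],None,fx=4,fy=4,interpolation=cv2.INTER_CUBIC))"
```

```text
time_s: 9.88
tool_pos: [0.5383, 0.0607, 0.2126]
tool_rot: [[-0.143, 0.99, -0.005], [0.99, 0.143, 0.002], [0.002, -0.004, -1.0]]
contact_force: [0.0, 0.8, -0.5]
opening: 0.0001
grip_force: 0.0
shift [ 0.0009  0.0028 -0.0054] rot [-0.004 -0.002  0.004] t 9.8833
```

View pics/s4.png

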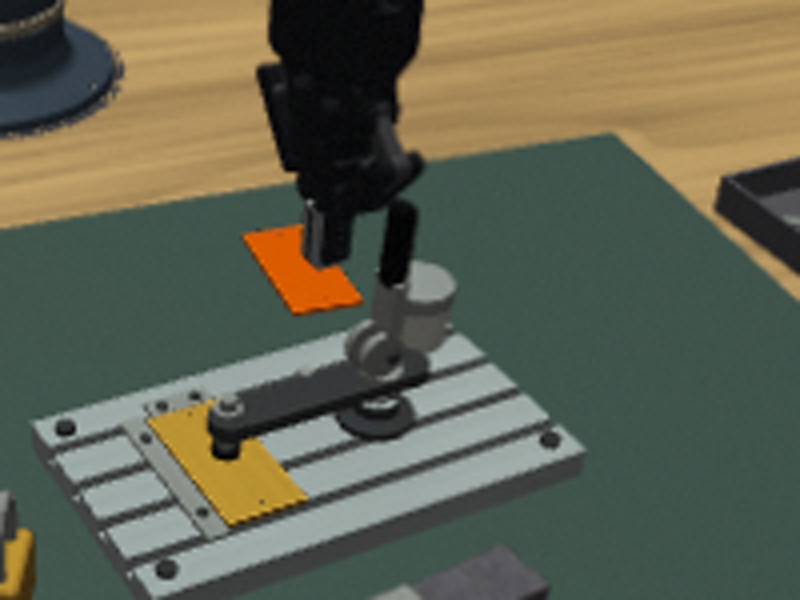

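```bash
python3 -m handwheel '[{"x":0.01,"y":0.002,"z":-0.005,"wx":0,"wy":0,"wz":0},{"x":0.02,"y":0.002,"z":-0.005,"wx":0,"wy":0,"wz":0},{"x":0.026,"y":0.002,"z":-0.005,"wx":0,"wy":0,"wz":0},{"x":0.026,"y":0.002,"z":-0.005,"wx":0,"wy":0,"wz":0}]'
python3 - <<'E'
from h import *
s=manip.sense();t=s["tool_pos"]
u=np.array([-np.sin(YAW),np.cos(YAW)])
al=(t[:2]-POST)@u*1000; la=(t[:2]-POST)@np.array([u[1],-u[0]])*1000; z=t[2]*1000-73
print("along",al,"lat",la,"tip z",z)
for a in np.r_[np.arange(.1,1.46,.075),1.45,1.5]:
    print(a.round(3),round(75*np.sin(a)-6*np.cos(a)-11-al,1),round(z-(70+75*np.cos(a)+6*np.sin(a)),1))
E
```

```text
time_s: 10.27
tool_pos: [0.539, 0.0855, 0.2187]
tool_rot: [[-0.141, 0.99, -0.0], [0.99, 0.141, 0.001], [0.001, -0.0, -1.0]]
contact_force: [-0.7, 0.2, -0.4]
opening: -0.0006
grip_force: 0.0
along -18.856961311012945 lat 1.3767068061880197 tip z 145.74567668037074
0.1 9.4 0.5
0.175 15.0 0.8
0.25 20.6 1.6
0.325 26.1 2.8
0.4 31.5 4.3
0.475 36.8 6.3
0.55 41.9 8.7
0.625 46.9 11.4
0.7 51.6 14.5
0.775 56.0 18.0
0.85 60.2 21.7
0.925 64.1 25.8
1.0 67.7 30.2
1.075 71.0 34.8
1.15 73.9 39.6
1.225 76.4 44.7
1.3 78.5 49.9
1.375 80.3 55.3
1.45 81.6 60.8
1.45 81.6 60.8
1.5 82.2 64.5
```

```bash
python3 -m handwheel '[{"x":0.005,"y":-0.001,"z":0,"wx":0,"wy":0,"wz":0},{"x":0.01,"y":-0.001,"z":0.0005,"wx":0,"wy":0,"wz":0},{"x":0.015,"y":-0.001,"z":0.001,"wx":0,"wy":0,"wz":0},{"x":0.0205,"y":-0.001,"z":0.0015,"wx":0,"wy":0,"wz":0},{"x":0.026,"y":-0.001,"z":0.003,"wx":0,"wy":0,"wz":0},{"x":0.0315,"y":-0.001,"z":0.0045,"wx":0,"wy":0,"wz":0},{"x":0.037,"y":-0.001,"z":0.0065,"wx":0,"wy":0,"wz":0},{"x":0.042,"y":-0.001,"z":0.0085,"wx":0,"wy":0,"wz":0},{"x":0.047,"y":-0.001,"z":0.0115,"wx":0,"wy":0,"wz":0},{"x":0.0515,"y":-0.001,"z":0.0145,"wx":0,"wy":0,"wz":0},{"x":0.056,"y":-0.001,"z":0.018,"wx":0,"wy":0,"wz":0},{"x":0.056,"y":-0.001,"z":0.018,"wx":0,"wy":0,"wz":0}]'
python3 -c "
from h import *
t=manip.sense()['tool_pos'];u=np.array([-np.sin(YAW),np.cos(YAW)])
print((t[:2]-POST)@u,(t[:2]-POST)@np.array([u[1],-u[0]]),t[2]-.073)
c=cam('scene')
cv2.imwrite('pics/s5.png',cv2.resize(c['frame'][110:260,230:430,::-1],None,fx=4,fy=4,interpolation=cv2.INTER_CUBIC))"
```

```text
time_s: 11.27
tool_pos: [0.53, 0.1405, 0.2001]
tool_rot: [[-0.14, 0.99, -0.0], [0.99, 0.14, 0.0], [0.0, -0.0, -1.0]]
contact_force: [0.5, -0.3, 0.6]
opening: -0.0004
grip_force: 0.0
0.0368149113417763 0.00014948389514659894 0.12706790394176615
```

View pics/s5.png

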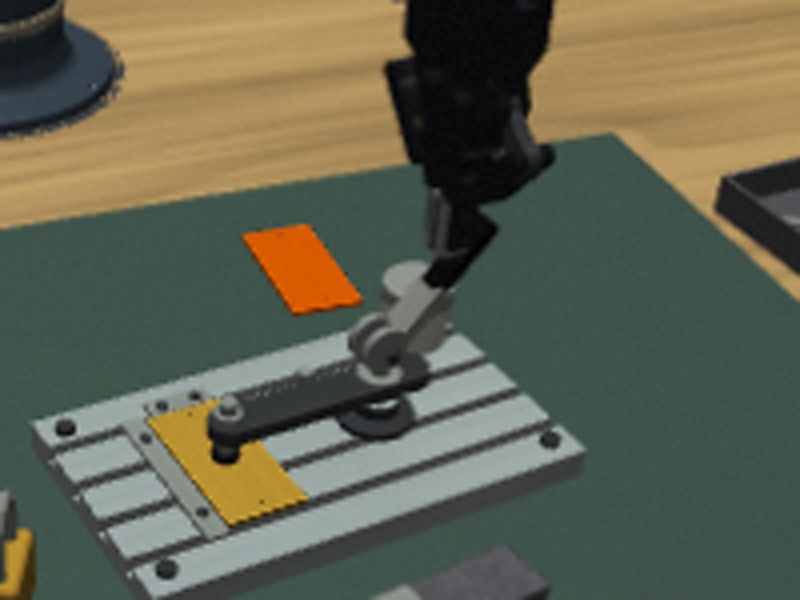

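The lever is turning down freely at about 45° (tip at (490,230)), and the strap hasn't moved. I'll continue along the arc.

```bash
python3 -m handwheel '[{"x":0.004,"y":0,"z":0.0035,"wx":0,"wy":0,"wz":0},{"x":0.008,"y":0,"z":0.008,"wx":0,"wy":0,"wz":0},{"x":0.0115,"y":0,"z":0.012,"wx":0,"wy":0,"wz":0},{"x":0.015,"y":0,"z":0.017,"wx":0,"wy":0,"wz":0},{"x":0.018,"y":0,"z":0.0215,"wx":0,"wy":0,"wz":0},{"x":0.0205,"y":0,"z":0.0265,"wx":0,"wy":0,"wz":0},{"x":0.0225,"y":0,"z":0.032,"wx":0,"wy":0,"wz":0},{"x":0.0245,"y":0,"z":0.037,"wx":0,"wy":0,"wz":0},{"x":0.0255,"y":0,"z":0.041,"wx":0,"wy":0,"wz":0},{"x":0.0255,"y":0,"z":0.041,"wx":0,"wy":0,"wz":0}]'
for k in 1 2; do python3 -m handwheel '[{"x":0,"y":0,"z":0.001,"wx":0,"wy":0,"wz":0},{"x":0,"y":0,"z":0.002,"wx":0,"wy":0,"wz":0},{"x":0,"y":0,"z":0.002,"wx":0,"wy":0,"wz":0}]' | egrep 'pos|force'; done
```

```text
time_s: 12.15
tool_pos: [0.5265, 0.1646, 0.1589]
tool_rot: [[-0.139, 0.99, -0.001], [0.99, 0.139, -0.0], [-0.0, -0.001, -1.0]]
contact_force: [0.3, -0.4, 0.1]
opening: -0.0002
grip_force: 0.0
tool_pos: [0.5265, 0.164, 0.1578]
contact_force: [-0.6, -0.7, 1.7]
grip_force: 0.8
tool_pos: [0.5266, 0.1643, 0.1562]
contact_force: [-1.6, 1.5, 5.8]
grip_force: 2.9
```

```bash
for k in 1 2 3; do python3 -m handwheel '[{"x":0,"y":0,"z":0.001,"wx":0,"wy":0,"wz":0},{"x":0,"y":0,"z":0.002,"wx":0,"wy":0,"wz":0},{"x":0,"y":0,"z":0.002,"wx":0,"wy":0,"wz":0}]' | egrep 'pos|force'; done
```

```text
tool_pos: [0.5268, 0.1645, 0.1555]
contact_force: [-4.8, 0.8, 16.3]
grip_force: 7.5
tool_pos: [0.527, 0.1647, 0.1547]
contact_force: [-7.4, -0.1, 24.3]
grip_force: 12.3
tool_pos: [0.5272, 0.1649, 0.1541]
contact_force: [-11.5, -0.0, 34.7]
grip_force: 17.1
```

It's at a firm stop: 35 N with under 1 mm of movement. I'll lift off and check.

```bash
python3 -m handwheel '[{"x":0,"y":0,"z":-0.006,"wx":0,"wy":0,"wz":0},{"x":0,"y":0,"z":-0.02,"wx":0,"wy":0,"wz":0},{"x":0,"y":0,"z":-0.05,"wx":0,"wy":0,"wz":0},{"x":0,"y":0,"z":-0.08,"wx":0,"wy":0,"wz":0},{"x":0.02,"y":0,"z":-0.11,"wx":0,"wy":0,"wz":0},{"x":0.05,"y":0,"z":-0.14,"wx":0,"wy":0,"wz":0},{"x":0.08,"y":0,"z":-0.16,"wx":0,"wy":0,"wz":0},{"x":0.11,"y":0,"z":-0.16,"wx":0,"wy":0,"wz":0},{"x":0.14,"y":0,"z":-0.16,"wx":0,"wy":0,"wz":0},{"x":0.17,"y":0,"z":-0.16,"wx":0,"wy":0,"wz":0},{"x":0.2,"y":0,"z":-0.16,"wx":0,"wy":0,"wz":0},{"x":0.23,"y":0,"z":-0.16,"wx":0,"wy":0,"wz":0},{"x":0.23,"y":0,"z":-0.16,"wx":0,"wy":0,"wz":0}]'
python3 - <<'E'
from h import *
for n in ("scene","top"):
    c=cam(n);P=cloud(c)
    for l in ["nameplate","strap","cam_lever","strap_nose"]:
        for r in manip.trace(n,l)[:1]:
            q=P[r["region"]&(c["range_z"]>0)]; q=q[np.hypot(q[:,0]-.545,q[:,1]-.09)<.15]
            if len(q): print(n,l,round(r["p"],2),len(q),cv2.minAreaRect((q[:,:2]*1000).astype(np.float32)),np.percentile(q[:,2],[5,50,95]).round(4))
    x,y=px(c,[.54,.07,.05]).astype(int)
    im=cv2.resize(c["frame"][y-75:y+75,x-100:x+100,::-1],(400,300),interpolation=cv2.INTER_CUBIC)
    v=im if n=="scene" else np.hstack([v,im])
cv2.imwrite("pics/f.png",v)
E
```

```text
time_s: 14.48
tool_pos: [0.492, 0.3992, 0.3087]
tool_rot: [[-0.148, 0.989, -0.001], [0.989, 0.148, 0.003], [0.003, -0.001, -1.0]]
contact_force: [-0.5, 0.5, -1.0]
opening: -0.0001
grip_force: 0.0
scene nameplate 0.8 601 ((546.6284790039062, 7.483997344970703), (107.3399429321289, 60.160377502441406), 10.792737007141113) [0.0197 0.0225 0.0245]
scene cam_lever 0.56 416 ((496.4349670410156, 159.07693481445312), (96.05999755859375, 149.78289794921875), 62.9194450378418) [0.0395 0.0783 0.0869]
scene strap_nose 0.96 548 ((525.001953125, 63.339202880859375), (61.612953186035156, 142.43089294433594), 7.025089263916016) [0.0292 0.0462 0.0518]
top strap 0.89 1040 ((538.7989501953125, 100.44596099853516), (33.80369567871094, 209.57754516601562), 5.678438186645508) [0.0445 0.0514 0.0879]
top cam_lever 0.95 395 ((530.2810668945312, 144.05902099609375), (20.5848388671875, 107.33910369873047), 6.0643439292907715) [0.0753 0.0824 0.0897]
top strap_nose 0.56 518 ((542.0845947265625, 59.877586364746094), (29.428787231445312, 127.91439056396484), 8.725423812866211) [0.0454 0.0488 0.0552]
```

View pics/f.png

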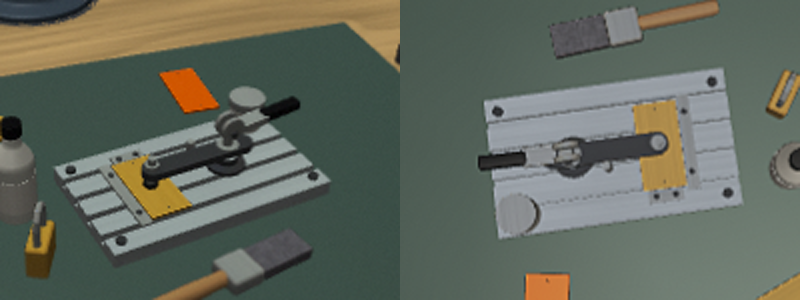

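Final view: the strap lies over the nameplate at 8.7°, matching the jig's 8–9°, and it sits at the stop pin. Its top has come down to about 48 mm, so the cam is fully down. The nameplate and the other items are where they were. Handing in.

```bash
python3 -c "
from station import manip
print(manip.close_job())"
```

```text
the job is handed in; nothing more can be done
None
```

The nameplate is clamped: the strap is against its stop pin, the cam lever is fully down, nothing else appears to have moved, and the job was handed in at about 14.6 s of the 54 s limit.

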